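# Find the concealed catch and open the battery flap

## Task

Open the battery flap in the top of the low grey control box on the doughnut counter. Its catch hides behind one of the four identical square pads recessed in a row in the box's top, so feel across them with closed fingertips, pressing without force until you find the one that gives, and push that one right in: the flap springs ajar. Then push the flap up and over with the outside of the fingers until it lies back fully open; press and push gently, pinch or lift nothing, and leave the mug, the glass shaker and the tongs where they are.

Things in the scene. Friction and masses are not known exactly. Their poses are not given: they have to be found in the camera images.
- housing: Fixed grey box, 190 (x) x 290 (y) x 50 mm high. Origin: centre of its underside; z up, x from the row of recesses towards the flap's hinge, y along the row. Four 50 mm square recesses in its flat top (see recess_1 to 4), each with a like-looking grey pad: three are rigid, one, anywhere in the row, is the spring-loaded catch. A 34 mm wide flat strip lies between recesses and flap.
- recess_1 (a point): Centre of the mouth of the first (box y = -96 mm) of the four square recesses, level with the box's top face: 50 x 50 mm, straight walls, the pad in it 2 mm below the top face, filling the recess but for 1 mm all round. The other recesses follow at 64 mm steps along the box's y. Axes are the box's. Not all pads are rigid: see catch.
- recess_2 (a point): Centre of the mouth of the second (box y = -32 mm) of the four square recesses, level with the box's top face: 50 x 50 mm, straight walls, the pad in it 2 mm below the top face, filling the recess but for 1 mm all round. The other recesses follow at 64 mm steps along the box's y. Axes are the box's. Not all pads are rigid: see catch.
- recess_3 (a point): Centre of the mouth of the third (box y = +32 mm) of the four square recesses, level with the box's top face: 50 x 50 mm, straight walls, the pad in it 2 mm below the top face, filling the recess but for 1 mm all round. The other recesses follow at 64 mm steps along the box's y. Axes are the box's. Not all pads are rigid: see catch.
- recess_4 (a point): Centre of the mouth of the fourth (box y = +96 mm) of the four square recesses, level with the box's top face: 50 x 50 mm, straight walls, the pad in it 2 mm below the top face, filling the recess but for 1 mm all round. The other recesses follow at 64 mm steps along the box's y. Axes are the box's. Not all pads are rigid: see catch.
- catch (a joint): Travel of the one pad that gives, wherever it is in the row: 0 out, 0.006 m fully pressed straight down. It springs back when let go. Starts to give at 1.5 N, fully in at about 4.5 N. The flap is let go at about 0.004 m and stays free once it has sprung up.
- flap (a joint): Flap angle: 0 shut, flush with the box's top (held by the catch); about 1.1 rad when sprung ajar by itself; 1.57 upright; 2.1 fully open, leaning back against its stop away from the recesses. It swings lightly damped: let go short of upright it falls back to ajar, within about 0.15 rad of upright it may stay, farther over (past 1.75) it falls to its stop.
- flap_edge (a point): Middle of the flap's free edge, at its upper face, moving with the flap: a grey plate 50 mm from hinge to free edge, 120 mm along the box's y, 6 mm thick, about 70 g. Shut, this point is at the box's x = +6 mm on the centre line; ajar, it is about 45 mm above the box's top and can be pushed from the recess side, towards the box's +x.
- flap_hinge (a point): Fixed point on the flap's hinge line, mid-length, in the box's top face at box x = +56 mm, y = 0. The hinge line runs along the box's y.
- mug: Loose white mug, 80 mm across, 90 mm high, with a handle, standing on the counter to one side of the box. Origin: centre of its underside. To be left alone.
- shaker: Loose glass jar-shaped sugar shaker with a steel cap, 60 mm across, 110 mm high, standing to the other side of the box. Origin: centre of its underside. To be left alone.
- tongs: Loose steel tongs, 220 mm long (along their x), 60 mm wide, 12 mm thick, lying on the counter beyond the box. Origin: on the counter under their middle. To be left alone.
Not all that is in view belongs to the job. Leave any red or turquoise look-alike of the part that bears catch alone.

How it is judged:
By the outcome, as a careful person would: the job done as asked, in the order asked, and still so for the second after the job is handed in, with the robot touching nothing.
It also fails if it takes over 56 s, if anything falls off the work surface, if the arm or the gripper's body presses on something with over 40 N, if the wrist force passes 120 N, or if a joint passes its speed limit or range.

## Robot

A 6-joint arm with a two-finger parallel gripper is mounted at the origin on the work surface. World frame = base frame: x ahead of the robot, y to its left, z up, the work surface at z = 0. Lengths are in m, angles in rad, forces in N, time in s.
With the tool pointing down it reaches from about 0.35 to 0.975 m from the base axis. Payload 4.9 kg.
Tool frame: the origin (TCP) lies between the finger pads; the fingertips stand 19 mm ahead of it and the grasp point (between the pads) is the TCP; z points along the fingers, y is the line along which they close (so a half turn about z gives the same grasp; the last joint's range is limited). The gripper opens to 85 mm and grips with 20 to 120 N. Pads are 22 mm wide; open, the fingers measure 114 mm over their backs; the gripper's body (76 mm by 85 mm) begins 54 mm behind the grasp point. The pads swing forward as they close: fully open they stand 13 mm farther back than shut.
Start: joints at [-1.296, 0.053, 1.613, -0, 1.476, -0.119], TCP at [0.24, -0.577, 0.25] pointing down, gripper open.
Joint ranges: [-3.01, 3.01], [-1.01, 2.22], [0.06, 2.58], [-1.02, 4.17], [0.09, 2.62], [-3.14, 3.14]. Speed limits (rad/s): [2.57, 2.57, 3.14, 3.14, 3.14, 3.14].

## Interface

Orientations are given as a rotation vector (axis times angle).
In Python, from station import ctrl gives the robot as it stands. The module is installed in compiled form; this text tells all that it offers.
- The arm moves only by the tool servo_tool, never from a script. Its argument "increments" is a list that holds one entry, the list of rows, each a list of 5 numbers: the finger opening in cm, from 0 to 8.54, then the shift along the tool's x, y, z in cm, then the turn about the tool's z in degrees. A call has 1 to 5 rows; each row is the pose to reach, as a shift and turn from the pose commanded when the call began, along the tool's axes at that moment; what a row does not reach only later rows make up. A row lasts 1/10 s, in which the tool goes at most 50 mm and 8.59 degrees, less where a joint would pass 70% of its speed; a pose out of reach is approached as far as the arm can. A call with a gripper value outside its range is refused whole. The fingers move at their own pace and stop on an object; "newtons" is the grip in N (left out, the last holds). Time passes only in rows, so rows that repeat a pose let the fingers close. It gives the time, the measured TCP pose, the force, the opening and the grip force at its end, in the units of the state.
- ctrl.get_obs(): the state, without advancing time (a new reading comes with each control period).
- ctrl.get_image(name): name is "side" or "top"; returns a dict with "img" (400x640x3 uint8, red, green, blue), "fx", "fy", "cx", "cy" (pixels), "k1" (the pictures are not rectified: a ray, as slopes to the right and down, at radius r is drawn at 1 + k1 r^2 times it, then the intrinsics apply), "rvec" (rotation vector, rad) and "tvec" (3), from world to camera coordinates, as OpenCV has them. Camera axes: x right, y down, z forward; pixel columns grow to the right and rows downward; lengths in m; the calibration is good to about 2 mm. A picture is of the moment at which its call begins. There is no depth.
- ctrl.finish_job(): hands the job in; it is judged then, once.
The state is a dict: "t": time; "q": joint angles; "dq": joint speeds; "effort": joint torques, N m; "tool_pos": TCP position; "tool_rot": TCP orientation; "contact_force": force on the tool from outside, world axes, zero at the start; "wrist_torque": the same for the moment, N m; "opening": finger opening in m; "grip_force": force on a finger pad.
Only numpy, scipy, OpenCV 4.12 (cv2) and the standard library are available. Lean on these libraries where they do the work, as an engineer would, in place of code of your own. Each camera call takes 0.05 s, during which the arm holds its last target. There are 200 camera calls.

## Working session

There is one attempt and no reset: what is moved stays moved. The work goes in short steps, Python scripts to look and compute and a tool call to move; the robot and the scene stay as the last step left them, time stands still between calls to the robot, and variables do not carry over. Pictures are saved under pics/ and viewed, at most 10 in all, crops included, and the job is handed in when it is done.

Besides the shell and the picture viewer there is one more tool, called in YAML: its name, and indented under it one key for each argument. servo_tool: Moves the arm, as the interface text tells. Its arguments: {"type":"object","properties":{"increments":{"type":"array"},"newtons":{"type":"number"}},"required":["increments"]}

```bash
mkdir -p pics
cat > h.py <<'E'
import numpy as np, cv2
from scipy.spatial.transform import Rotation as R
from station import ctrl
def snap(n,f):
    d=ctrl.get_image(n); cv2.imwrite('pics/'+f,d['img'][:,:,::-1]); np.save('pics/'+n+'.npy',{k:v for k,v in d.items()},allow_pickle=True); return d
def load(n): return np.load('pics/'+n+'.npy',allow_pickle=True).item()
def ray(d,u,v):
    K=np.array([[d['fx'],0,d['cx']],[0,d['fy'],d['cy']],[0,0,1.]])
    x,y=(u-d['cx'])/d['fx'],(v-d['cy'])/d['fy']; a,b=x,y
    for _ in range(30):
        s=1+d['k1']*(a*a+b*b); a,b=x/s,y/s
    M=R.from_rotvec(np.ravel(d['rvec'])).as_matrix(); t=np.ravel(d['tvec'])
    return -M.T@t, M.T@np.array([a,b,1.])
def atz(d,u,v,z):
    c,r=ray(d,u,v); return c+r*(z-c[2])/r[2]
def proj(d,P):
    M=R.from_rotvec(np.ravel(d['rvec'])).as_matrix(); p=M@np.asarray(P)+np.ravel(d['tvec'])
    a,b=p[0]/p[2],p[1]/p[2]; s=1+d['k1']*(a*a+b*b)
    return np.array([d['fx']*a*s+d['cx'],d['fy']*b*s+d['cy']])
E
python3 - <<'E'
from h import *
a=snap('top','t1.png'); b=snap('side','s1.png')
for d in(a,b): print(ray(d,320,200),d['fx'],d['k1'])
print(ctrl.get_obs())
E
```

```text
(array([0.41509471, 0.01779516, 1.01815479]), array([ 0.12461095,  0.01222598, -0.99225372])) 486.71666460893124 -0.023652683917345846
(array([-0.01075632,  0.68451444,  0.91242608]), array([ 0.43565071, -0.54513636, -0.71630545])) 483.8922593376522 -0.1353090881555748
{'t': 0.1, 'q': array([-1.29600996e+00,  5.33044873e-02,  1.61419800e+00,  5.34297871e-05,
        1.47603563e+00, -1.18975406e-01]), 'dq': array([-4.47369747e-06, -1.54120637e-03, -9.15409001e-04, -3.82563725e-04,
        2.60709766e-04,  3.27316447e-04]), 'effort': array([ 2.34083036e-04, -3.94910073e+01, -3.71360385e+01, -1.69162809e-04,
        3.92976362e-03,  6.71851950e-06]), 'tool_pos': array([ 0.23966702, -0.57662291,  0.24915281]), 'tool_rot': array([-3.07899715e+00, -6.14143359e-01,  1.54446962e-04]), 'contact_force': array([-0.36021803, -0.33826404,  0.28326555]), 'wrist_torque': array([-0.01628538,  0.01690448, -0.07145686]), 'grip_force': 0.0, 'opening': 0.08540637909514535}
```

View pics/t1.png

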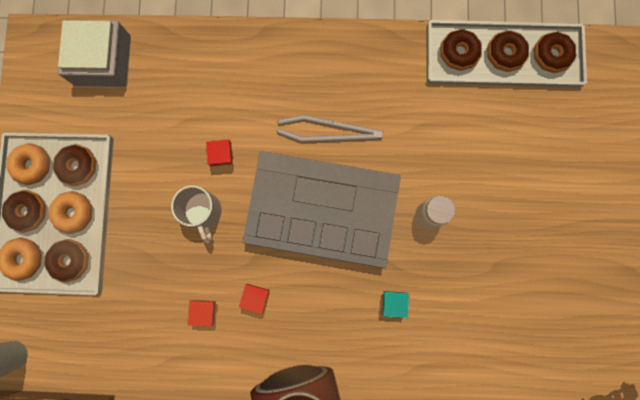

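View pics/s1.png

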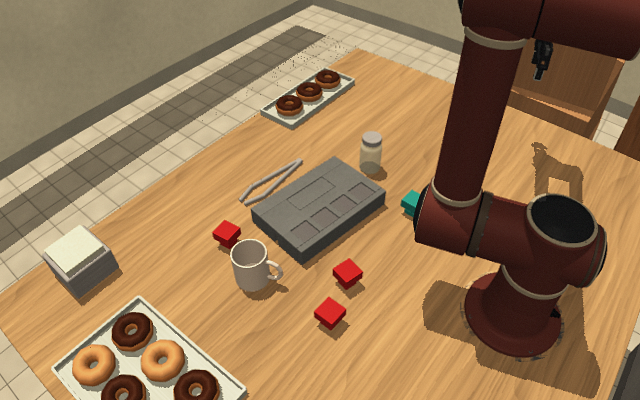

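The top picture shows the grey box with its row of four recesses at (270,227), (301,232), (333,237) and (365,243), and the flap at (325,193). The mug is at (193,206), the shaker at (438,211) and the tongs at (330,130). The side picture agrees.
Candidates for the catch are those four grey pads. The red blocks at (219,152), (254,299) and (201,313) and the turquoise one at (396,305) are decoys, so I leave them alone. Next is one close crop.

Run:
```python
from h import *
d=load('top'); c=d['img'][145:275,235:410,::-1]
cv2.imwrite('pics/c1.png',cv2.resize(c,None,fx=4.5,fy=4.5,interpolation=cv2.INTER_CUBIC))
```

```text
(no output)
```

View pics/c1.png

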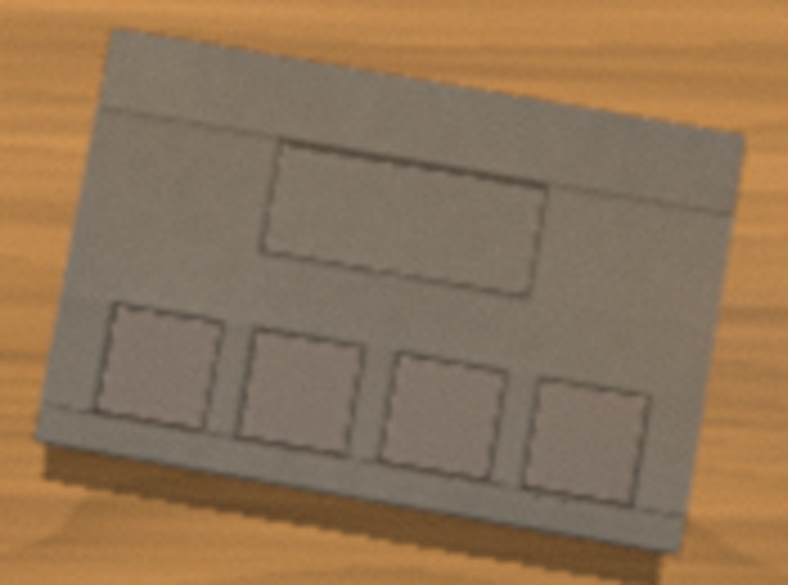

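The crop confirms the choice: four identical grey pads with centres at crop (161,367), (301,392), (444,416) and (586,442), and the flap beyond them. Now I'll fit the box pose.

Run:
```python
from h import *
from scipy.optimize import least_squares
d=load('top')
px=np.array([(112,30),(744,135),(677,550),(37,440),(161,367),(301,392),(444,416),(586,442),(280,142),(547,185),(528,297),(262,254)])
B=np.array([(95,145),(95,-145),(-95,-145),(-95,145),(-53,96),(-53,32),(-53,-32),(-53,-96),(56,60),(56,-60),(6,-60),(6,60)])/1000
W=np.array([atz(d,235+(u+.5)/4.5-.5,145+(v+.5)/4.5-.5,.05)[:2] for u,v in px])
f=lambda p:(B@np.array([[np.cos(p[2]),np.sin(p[2])],[-np.sin(p[2]),np.cos(p[2])]])+p[:2]-W)
r=least_squares(lambda p:f(p).ravel(),[.5,0,0]); p=r.x
print(p,np.degrees(p[2]),(f(p)*1000).round(1))
G=lambda b:p[:2]+R.from_euler('z',p[2]).as_matrix()[:2,:2]@np.array(b)
for y in(-.096,-.032,.032,.096):print('recess',G((-.053,y)))
o=ctrl.get_obs();T=R.from_rotvec(o['tool_rot']).as_matrix();print(T.round(4))
bx=R.from_euler('z',p[2]).as_matrix()
print('tool yaw rel box: toolx in box',(bx.T@T).round(3))
for n,(u,v),z in(('mug',(193,206),.09),('shk',(438,211),.11)):print(n,atz(d,u,v,z))
for y in(-.096,-.032,.032,.096):print('rec in tool cm',(T.T@(np.r_[G((-.053,y)),.05]-o['tool_pos'])*100).round(2))
print(o['t'])
```

```text
[ 0.51994842  0.02575554 -0.14085528] -8.070412921623584 [[ 1.2  0.5]
 [ 1.1 -1.5]
 [-1.9 -2.2]
 [-1.2  1.7]
 [-0.4  1. ]
 [-0.1  0.1]
 [-0.2  0.3]
 [ 0.5 -0.3]
 [-0.  -0.5]
 [-0.6  0.6]
 [ 0.4  0.2]
 [ 1.2  0.2]]
recess [ 0.45399588 -0.06185303]
recess [0.46298083 0.00151313]
recess [0.47196579 0.06487929]
recess [0.48095075 0.12824545]
[[ 9.235e-01  3.837e-01 -5.000e-04]
 [ 3.837e-01 -9.235e-01  1.900e-03]
 [ 3.000e-04 -1.900e-03 -1.000e+00]]
tool yaw rel box: toolx in box [[ 0.86   0.51  -0.001]
 [ 0.51  -0.86   0.002]
 [ 0.    -0.002 -1.   ]]
mug [0.51338111 0.27397546 0.09      ]
shk [ 0.51439679 -0.19230534  0.11      ]
rec in tool cm [ 39.54 -39.28  20.  ]
rec in tool cm [ 42.8  -44.78  20.01]
rec in tool cm [ 46.06 -50.29  20.03]
rec in tool cm [ 49.32 -55.8   20.04]
0.1
```

servo_tool:
  increments:
    - [[0,3.4,-3.4,0,6.1],[0,6.8,-6.8,0,12.2],[0,10.2,-10.2,0,18.4],[0,13.6,-13.6,0,24.5],[0,17,-17,0,30.6]]
  newtons: 20

```text
t: 0.6
tool_pos: [0.3317, -0.3529, 0.2497]
tool_rot: [-3.133, 0.228, 0.0]
contact_force: [0.4, -0.4, 0.5]
opening: 0.0124
grip_force: 0.0
```

```bash
cat >> h.py <<'E'
P=np.array([.51995,.02576,-.14086])
def box2w(b): return R.from_euler('z',P[2]).apply(b)+[P[0],P[1],0]
def status(*targets):
    o=ctrl.get_obs();T=R.from_rotvec(o['tool_rot']).as_matrix();B=R.from_euler('z',P[2])
    print('t',round(o['t'],2),'box pos mm',(B.inv().apply(o['tool_pos']-[P[0],P[1],0])*1000).round(1),'F box',B.inv().apply(o['contact_force']).round(2),'open',round(o['opening'],4),'yawerr',(B.inv()*R.from_matrix(T)).as_matrix()[:2,0].round(3))
    for b in targets: print(b,(T.T@(box2w(np.array(b)/1000)-o['tool_pos'])*100).round(2))
    return o
E
python3 -c "
from h import *
status((-53,-96,100))"
```

```text
t 0.6 box pos mm [-133.2 -401.4  249.7] F box [ 0.41 -0.33  0.53] open 0.0124 yawerr [ 1.    -0.004]
(-53, -96, 100) [  7.89 -30.56  14.99]
```

servo_tool:
  increments:
    - [[0,1.2,-4.7,0,0],[0,2.4,-9.4,0,0],[0,3.6,-14.1,0,0],[0,4.8,-18.8,0,0],[0,6,-23.5,0,0]]

```text
t: 1.1
tool_pos: [0.4239, -0.1286, 0.25]
tool_rot: [3.134, -0.221, 0.0]
contact_force: [1.2, 0.1, 0.7]
opening: -0.0001
grip_force: 0.0
```

servo_tool:
  increments:
    - [[0,0.8,-3,2,0],[0,1.6,-6,6,0],[0,1.6,-6,10.5,0],[0,1.6,-6,15,0],[0,1.6,-6,15,0]]

```text
t: 1.6
tool_pos: [0.4425, -0.0712, 0.0931]
tool_rot: [-3.13, 0.219, 0.023]
contact_force: [-1.3, 0.5, -0.4]
opening: -0.0
grip_force: 0.0
```

```bash
python3 -c "
from h import *
status((-53,-96,70))"
```

```text
t 1.6 box pos mm [ -63.  -106.9   93.1] F box [-1.35  0.32 -0.35] open -0.0 yawerr [1.    0.001]
(-53, -96, 70) [ 1.04 -1.08  2.3 ]
```

servo_tool:
  increments:
    - [[0,0.5,-0.6,0,0],[0,1.0,-1.1,0,0],[0,1.0,-1.1,0,0],[0,1.0,-1.1,0,0]]

```text
t: 2.0
tool_pos: [0.4612, -0.0644, 0.1027]
tool_rot: [3.133, -0.22, 0.006]
contact_force: [-0.1, 0.1, -0.1]
opening: 0.0003
grip_force: 0.0
```

```bash
python3 -c "
from h import *
status((-53,-96,70));print(ctrl.get_obs()['tool_rot'])"
```

```text
t 2.0 box pos mm [-45.5 -97.5 102.7] F box [-0.14  0.13 -0.14] open 0.0003 yawerr [1.    0.001]
(-53, -96, 70) [-0.76 -0.15  3.27]
[ 3.13291247 -0.21965592  0.0061214 ]
```

servo_tool:
  increments:
    - [[0,-0.3,0,0.5,0],[0,-0.6,-0.1,1.2,0],[0,-0.7,-0.1,2.0,0],[0,-0.7,-0.1,2.5,0],[0,-0.7,-0.1,2.5,0]]

```text
t: 2.5
tool_pos: [0.4516, -0.0617, 0.0738]
tool_rot: [-3.133, 0.22, 0.004]
contact_force: [-0.5, 1.0, -0.8]
opening: -0.0001
grip_force: 0.0
```

servo_tool:
  increments:
    - [[0,0,0,0,0],[0,0,0,0,0],[0,0,0,0,0]]

```text
t: 2.8
tool_pos: [0.453, -0.0621, 0.0757]
tool_rot: [3.134, -0.22, 0.001]
contact_force: [-0.6, 0.2, -0.1]
opening: 0.0
grip_force: 0.0
```

```bash
python3 -c "
from h import *
status((-53,-96,67))"
```

```text
t 2.8 box pos mm [-53.9 -96.4  75.7] F box [-0.63  0.14 -0.11] open 0.0 yawerr [1.    0.001]
(-53, -96, 67) [ 0.09 -0.04  0.87]
```

servo_tool:
  increments:
    - [[0,0,0,0.3,0],[0,0,0,0.6,0],[0,0,0,0.8,0],[0,0,0,0.8,0],[0,0,0,0.8,0]]

```text
t: 3.3
tool_pos: [0.4527, -0.062, 0.0671]
tool_rot: [-3.134, 0.22, 0.0]
contact_force: [1.0, 0.3, 0.7]
opening: -0.0001
grip_force: 0.0
```

servo_tool:
  increments:
    - [[0,0,0,0.1,0],[0,0,0,0.1,0]]

```text
t: 3.5
tool_pos: [0.4527, -0.062, 0.067]
tool_rot: [-3.134, 0.22, 0.001]
contact_force: [-2.8, 0.8, 6.5]
opening: -0.0001
grip_force: 3.0
```

servo_tool:
  increments:
    - [[0,0,0,0.1,0],[0,0,0,0.1,0]]

```text
t: 3.7
tool_pos: [0.4528, -0.062, 0.067]
tool_rot: [-3.134, 0.22, 0.002]
contact_force: [-7.2, 1.3, 13.3]
opening: -0.0002
grip_force: 6.4
```

Pad 1 is rigid: the height holds at 67.0 mm while the force rises. Next is pad 2.

servo_tool:
  increments:
    - [[0,0,0,-0.7,0],[0,0,0,-1.4,0],[0,0,-2,-1.4,0],[0,0,-4.2,-1.4,0],[0,0,-6.4,-1.4,0]]

```text
t: 4.2
tool_pos: [0.4619, 0.0019, 0.0797]
tool_rot: [3.134, -0.221, 0.001]
contact_force: [0.8, -0.6, 0.5]
opening: -0.0002
grip_force: 0.0
```

servo_tool:
  increments:
    - [[0,0,0,0,0],[0,0,0,0.3,0],[0,0,0,0.7,0],[0,0,0,1.1,0],[0,0,0,1.1,0]]

```text
t: 4.7
tool_pos: [0.461, 0.0009, 0.0673]
tool_rot: [-3.134, 0.222, 0.003]
contact_force: [-0.6, 0.1, 0.1]
opening: -0.0001
grip_force: 0.0
```

servo_tool:
  increments:
    - [[0,0,0,0,0],[0,0,0,0.2,0],[0,0,0,0.2,0],[0,0,0,0.2,0]]

```text
t: 5.1
tool_pos: [0.4622, 0.0011, 0.0671]
tool_rot: [3.133, -0.22, 0.001]
contact_force: [-0.8, 0.3, 4.6]
opening: 0.0002
grip_force: 2.5
```

```bash
python3 -c "
from h import *
status((-53,-32,67))"
```

```text
t 5.1 box pos mm [-53.8 -32.5  67.1] F box [-0.86  0.14  4.59] open 0.0002 yawerr [1.    0.001]
(-53, -32, 67) [ 0.08 -0.05  0.01]
```

Pad 2 is rigid too: 4.6 N with no travel. Next is pad 3.

servo_tool:
  increments:
    - [[0,0,0,-0.6,0],[0,0,0,-1.2,0],[0,0,-2,-1.2,0],[0,0,-4.2,-1.2,0],[0,0,-6.4,-1.2,0]]

```text
t: 5.6
tool_pos: [0.4708, 0.0654, 0.0787]
tool_rot: [-3.134, 0.221, -0.001]
contact_force: [-0.1, 0.1, 0.1]
opening: -0.0002
grip_force: 0.0
```

servo_tool:
  increments:
    - [[0,0,0,0,0],[0,0,0,0.3,0],[0,0,0,0.7,0],[0,0,0,1.0,0],[0,0,0,1.0,0]]

```text
t: 6.1
tool_pos: [0.47, 0.0642, 0.0675]
tool_rot: [3.134, -0.222, -0.002]
contact_force: [0.2, -0.7, -0.6]
opening: -0.0003
grip_force: 0.0
```

servo_tool:
  increments:
    - [[0,0,0,0,0],[0,0,0,0.2,0],[0,0,0,0.2,0],[0,0,0,0.2,0]]

```text
t: 6.5
tool_pos: [0.4709, 0.0646, 0.0666]
tool_rot: [3.134, -0.22, 0.001]
contact_force: [-0.1, -1.0, 1.5]
opening: 0.0002
grip_force: 0.5
```

```bash
python3 -c "
from h import *
status((-53,32,67))"
```

```text
t 6.5 box pos mm [-54.   31.6  66.6] F box [ 0.02 -0.96  1.46] open 0.0002 yawerr [1.    0.001]
(-53, 32, 67) [ 0.1  -0.04 -0.04]
```

servo_tool:
  increments:
    - [[0,0,0,0.1,0],[0,0,0,0.2,0],[0,0,0,0.2,0]]

```text
t: 6.8
tool_pos: [0.4709, 0.0647, 0.0645]
tool_rot: [3.134, -0.22, 0.001]
contact_force: [0.3, -1.6, 2.2]
opening: -0.0003
grip_force: 1.3
```

Pad 3 gives (2.5 mm at 2.2 N), so it's the catch. I'll push it right in.

servo_tool:
  increments:
    - [[0,0,0,0.1,0],[0,0,0,0.2,0],[0,0,0,0.3,0],[0,0,0,0.4,0],[0,0,0,0.4,0]]

```text
t: 7.3
tool_pos: [0.471, 0.0647, 0.061]
tool_rot: [3.134, -0.22, 0.0]
contact_force: [-1.0, -1.6, 7.5]
opening: 0.0002
grip_force: 3.6
```

```bash
python3 -c "
from h import *
status((-53,32,61))
snap('side','s2.png')"
```

```text
t 7.3 box pos mm [-53.9  31.7  61. ] F box [-0.81 -1.72  7.52] open 0.0002 yawerr [1.    0.001]
(-53, 32, 61) [ 0.09 -0.03 -0.  ]
```

View pics/s2.png

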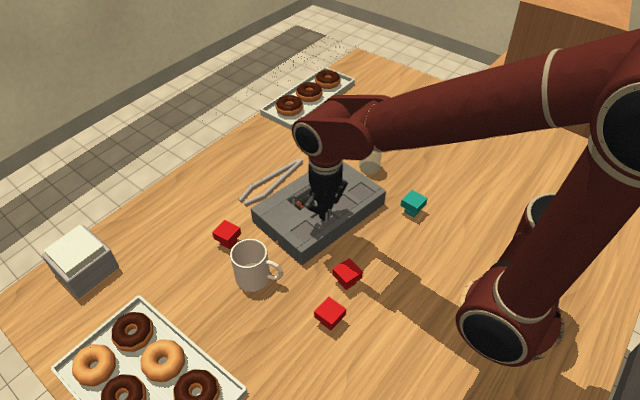

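servo_tool:
  increments:
    - [[0,0,0,-0.8,0],[0,0,0,-2.0,0],[0,0,0,-3.4,0],[0,-1.5,2,-3.4,0],[0,-3,3.2,-3.4,0]]

```text
t: 7.85
tool_pos: [0.4366, 0.0369, 0.0957]
tool_rot: [-3.134, 0.22, -0.002]
contact_force: [0.3, -0.5, 0.1]
opening: -0.0
grip_force: 0.0
```

servo_tool:
  increments:
    - [[0,0,0,0,0],[0,0,0,0,0],[0,0,0,0,0]]

```text
t: 8.15
tool_pos: [0.4371, 0.0376, 0.0948]
tool_rot: [-3.134, 0.22, -0.001]
contact_force: [-1.0, -0.7, 0.2]
opening: 0.0001
grip_force: 0.0
```

```bash
python3 -c "
from h import *
status((-10,0,94))
d=snap('side','s3.png');e=snap('top','t3.png')
a=cv2.resize(d['img'][110:280,220:420,::-1],(700,595),interpolation=cv2.INTER_CUBIC);cv2.imwrite('pics/c3.png',a)
c=lambda a:56-50*np.cos(a)
for d in (load('side'),load('top')):
  for a in (0,1.1,2.1):print(a,[proj(d,box2w(np.array([c(a),y,50+50*np.sin(a)])/1000)).round() for y in(-60,60)])"
```

```text
t 8.15 box pos mm [-83.7   0.1  94.8] F box [-0.9  -0.8   0.21] open 0.0001 yawerr [1.    0.001]
(-10, 0, 94) [7.37 0.01 0.09]
0 [array([334., 186.]), array([299., 209.])]
1.1 [array([327., 167.]), array([291., 191.])]
2.1 [array([314., 159.]), array([278., 181.])]
0 [array([352., 210.]), array([293., 200.])]
1.1 [array([355., 194.]), array([294., 184.])]
2.1 [array([359., 170.]), array([298., 160.])]
```

View pics/c3.png

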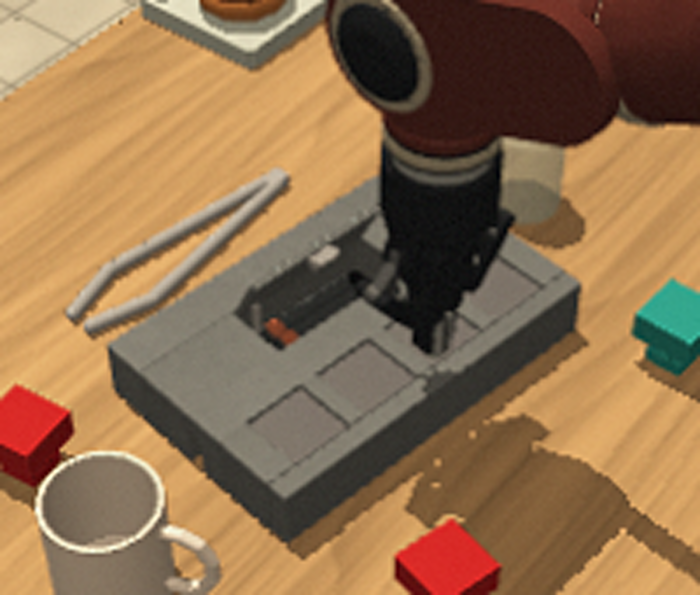

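The crop shows the flap sprung ajar, with its edge around crop (250,285) to (375,195) and the battery bay exposed. The fingers are on the recess side and clear of it. Now I'll push it over along box +x.

servo_tool:
  increments:
    - [[0,2.5,0,0,0],[0,5,0,0,0],[0,7,0,0,0],[0,8,0,0,0],[0,8.5,0,0,0]]

```text
t: 8.75
tool_pos: [0.5213, 0.0255, 0.0941]
tool_rot: [-3.134, 0.22, 0.001]
contact_force: [-0.8, -0.8, 0.0]
opening: -0.0001
grip_force: 0.0
```

servo_tool:
  increments:
    - [[0,0.6,0,0,0],[0,1.2,0,0,0],[0,1.8,0,0,0],[0,2.4,0,0,0],[0,3.0,0,0,0]]

```text
t: 9.25
tool_pos: [0.5507, 0.0211, 0.0944]
tool_rot: [3.134, -0.22, 0.0]
contact_force: [-0.4, 0.5, 0.8]
opening: -0.0003
grip_force: 0.2
```

servo_tool:
  increments:
    - [[0,0.4,0,0,0],[0,0.8,0,0,0],[0,1.1,0,0,0],[0,1.4,0,0,0],[0,1.7,0,0,0]]

```text
t: 9.75
tool_pos: [0.5673, 0.0188, 0.0943]
tool_rot: [-3.134, 0.22, 0.0]
contact_force: [0.2, -0.3, 0.6]
opening: -0.0003
grip_force: 0.0
```

```bash
python3 -c "
from h import *
status((52,0,94))"
```

```text
t 9.75 box pos mm [47.9 -0.3 94.3] F box [ 0.28 -0.31  0.56] open -0.0003 yawerr [1.    0.001]
(52, 0, 94) [ 0.41 -0.03  0.03]
```

servo_tool:
  increments:
    - [[0,0.2,0,0,0],[0,0.3,0,0,0],[0,0.3,0,0,0],[0,0.3,0,0,0],[0,0.3,0,0,0]]

```text
t: 10.25
tool_pos: [0.57, 0.0184, 0.0943]
tool_rot: [-3.134, 0.22, 0.0]
contact_force: [-0.3, 0.4, 0.1]
opening: -0.0003
grip_force: 0.0
```

servo_tool:
  increments:
    - [[0,-1,0,0,0],[0,-3,0,0,0],[0,-6,0,0,0],[0,-9,0,-2,0],[0,-11,0,-5,0]]

```text
t: 10.75
tool_pos: [0.4569, 0.0343, 0.1418]
tool_rot: [-3.134, 0.22, 0.011]
contact_force: [0.3, -0.6, 0.2]
opening: 0.0002
grip_force: 0.0
```

servo_tool:
  increments:
    - [[0,0,0,-4,0],[0,0,0,-8,0],[0,0,0,-11,0],[0,0,0,-11,0],[0,0,0,-11,0]]

```text
t: 11.25
tool_pos: [0.461, 0.0338, 0.2548]
tool_rot: [-3.134, 0.22, -0.002]
contact_force: [0.8, -0.3, -0.9]
opening: -0.0001
grip_force: 0.0
```

```bash
python3 -c "
from h import *
status()
d=snap('side','s4.png');e=snap('top','t4.png')
a=cv2.resize(d['img'][60:260,200:420,::-1],(400,364),interpolation=cv2.INTER_CUBIC);b=cv2.resize(e['img'][100:280,160:460,::-1],(400,240),interpolation=cv2.INTER_CUBIC)
b=cv2.copyMakeBorder(b,0,124,0,0,cv2.BORDER_CONSTANT);cv2.imwrite('pics/c4.png',np.hstack([a,b]))"
```

```text
t 11.25 box pos mm [-59.5  -0.3 254.8] F box [ 0.8  -0.19 -0.94] open -0.0001 yawerr [1.    0.001]
```

View pics/c4.png

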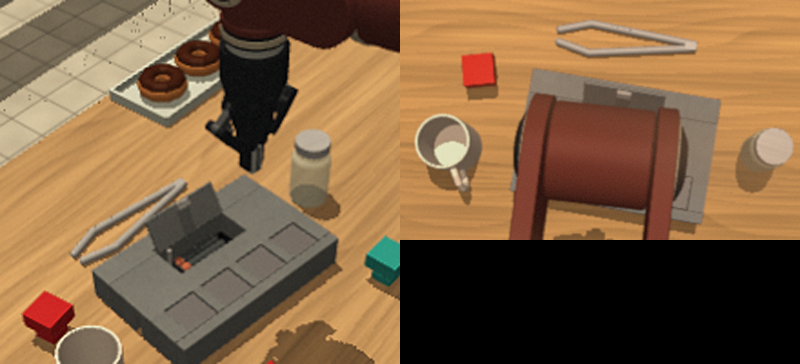

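The picture shows the flap leaning back. Its edge is at side pixels (281,182) to (315,160), against (278,181) to (314,159) predicted for 2.1 rad. The mug, shaker and tongs haven't moved, and the robot is clear. Handing in.

```bash
python3 -c "
from station import ctrl
print(ctrl.finish_job())"
```

```text
the job is handed in; nothing more can be done
None
```

The catch was behind pad 3; pressing it right in sprang the flap, which I then pushed back fully open to about 2.1 rad, leaving the mug, shaker and tongs where they were, and I handed the job in at about 11 s (no verdict was returned).

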